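# Bring the calibration ball carriage to its red stop

### The job

Set the calibration ball for the next check: with the fingertips press down the blue pad in the middle of the carriage, which frees its friction brake, and keep the pad down while you push the carriage along its rail until it touches the red stop. Then lift off so that the pad springs back up, the carriage still against the red stop. Do not touch the white ball or its stem, do not force the carriage along with the pad up, and leave the brass ring, the steel pin and the orange case where they are.

Things in the scene. Friction and masses are not known exactly. Their poses are not given: they have to be found in the camera images.
- rail: Black drilled fixture plate, 300 (its x) by 420 mm (its y), 12 mm thick, fixed, turned up to 20 degrees; origin at the centre of its underside, on the bench top. Over its middle, along its y axis, runs an aluminium rail, 70 mm wide, 400 mm long, top 28 mm above the bench, on which the carriage slides.
- carriage (a joint): Position (m) of the grey carriage along the rail's +y; 0 at the rail's middle. Body 104 mm along the rail, 70 mm across: two cheeks (each 24 mm along the rail, tops 64 mm above the bench) and between them a 56 mm well, open at both sides, with the blue pad. Pad up: a friction brake holds it to about 12 N. Pad down: it slides at some 2 N. Pushing a cheek from inside the well moves it.
- pad (a joint): How far the blue release pad is pressed down (m): 0 up, 0.005 fully down. The brake lets go as soon as the pad gives (about 9 N); fully down takes about 12 N; sprung, it comes up by itself.
- pad_top (a point): Centre of the top of the blue release pad (56 mm across the rail, 50 mm along it), the middle of the carriage; 46 mm above the bench when up, 41 mm fully down. The cheeks rise 18 mm above it. With the carriage touching the red stop it is 64 mm horizontally from the stop's origin.
- red_stop: The red stop: a block fixed on the rail near one of its ends (either), 24 mm along the rail (its y), 70 mm across (its x), 30 mm high, top 58 mm above the bench (two screw heads to 62 mm); origin at the centre of its underside, on the rail's middle line.
- black_stop: A like block of the same size, black, fixed near the other end of the rail: not the goal.
- ball_center (a point): Centre of the white ceramic calibration ball, 25 mm in diameter, 75 mm above the bench, on a thin steel stem on a 30 mm wide side arm of the carriage (arm's top 39 mm above the bench), 85 mm from the pad's centre on the rail's +x side (away from the robot). It moves with the carriage; not to be touched.
- ball: The ball with its stem; origin at the foot of the stem, on the arm, 36 mm below the ball's centre.
- ring_gauge: Loose brass ring, 48 mm in diameter, 18 mm high, lying on the plate on the side of the rail away from the ball (the robot's side); origin at the centre of its underside. Leave it.
- step_pin: Loose stepped steel pin, 30 mm in diameter at its foot, 42 mm high, standing on the plate on the robot's side of the rail; origin at the centre of its underside. Leave it.
- stylus_case: Loose orange case with a black band, 40 x 60 x 18 mm, on the plate on the robot's side of the rail; origin at the centre of its underside. Leave it.

How it is judged:
On the way, in this order (a step that is already met when the one before it is completed fails the run):
1. the blue pad is pressed down, the carriage not yet at the red stop (value of joint pad above 0.002 m and horizontal distance between pad_top and red_stop above 0.068 m), for 0.1 s.
2. the carriage touches the red stop (horizontal distance between pad_top and red_stop below 0.0665 m), for 0.1 s.
At the end, for the whole second after the job is handed in: The carriage rests against the red stop (gap under 2.5 mm), the blue pad is up again (within 1 mm), and the ring, pin and case are within 20 mm of where they stood (horizontal distance between pad_top and red_stop below 0.0665 m and value of joint pad below 0.001 m and velocity of joint carriage between -0.005 and 0.005 m/s and not (distance of any of ring_gauge, step_pin, stylus_case from where it was at the start of the episode above 0.02 m)); the robot touches nothing.
It fails at once if the carriage is forced along with the pad up (moving faster than 8 mm/s, more than 8 mm from its start and short of the red stop, the pad pressed less than 0.3 mm) ((velocity of joint carriage above 0.008 m/s or velocity of joint carriage below -0.008 m/s) and value of joint pad below 0.0003 m and distance of pad_top from where it was at the start of the episode above 0.008 m and horizontal distance between pad_top and red_stop above 0.068 m).
It fails at once if the ball or its stem is touched (contact force between any of the fingers, the arm and ball above 0.3 N).
It fails at once if the ring, pin or case is lifted, carried or knocked more than 20 mm (distance of any of ring_gauge, step_pin, stylus_case from where it was at the start of the episode above 0.02 m).
It also fails if it takes over 32 s, if anything falls off the work surface, if the arm or the gripper's body presses on something with over 40 N, if the wrist force passes 120 N, or if a joint passes its speed limit or range.

### The arm

A 6-joint arm with a two-finger parallel gripper is mounted at the origin on the work surface. World frame = base frame: x ahead of the robot, y to its left, z up, the work surface at z = 0. Lengths are in m, angles in rad, forces in N, time in s.
With the tool pointing down it reaches from about 0.425 to 1.125 m from the base axis. Payload 14.9 kg.
Tool frame: the origin (TCP) lies midway between the tips of the shut fingers; the grasp point (between the pads) lies 19 mm behind it; z points along the fingers, y is the line along which they close (so a half turn about z gives the same grasp; the last joint's range is limited). The gripper opens to 91 mm and grips with 3 to 60 N. Pads are 32 mm wide; open, the fingers measure 118 mm over their backs; the gripper's body (76 mm by 178 mm) begins 60 mm behind the grasp point.
Start: joints at [-1.178, 0.379, 1.734, -0, 1.028, -0.033], TCP at [0.289, -0.638, 0.214] pointing down, gripper open.
Joint ranges: [-2.77, 2.77], [-0.74, 2.19], [0, 2.66], [-1.06, 4.2], [0.31, 2.87], [-3.08, 3.08]. Speed limits (rad/s): [1.89, 1.89, 2.39, 3.14, 3.14, 3.14].

### API

Orientations are given as a unit quaternion [x, y, z, w].
In Python, from cell import ctrl gives the robot as it stands.
- The arm moves only by the shell command python3 -m jog 'ROWS' [OPENING] [FORCE]. ROWS is JSON, a list of rows, each a list of 2 entries, a list of its own where there are three numbers: the shift along the tool's x, y, z in mm, then the turn about the tool's z in degrees. In form: [[[x, y, z], roll], ...]. A call has 1 to 5 rows; each row shifts and turns the commanded pose from where the row before left it, along the tool's axes as they then stand; what a row does not reach is not made up. A row lasts 1/10 s, in which the tool goes at most 50 mm and 8.59 degrees, less where a joint would pass 70% of its speed; a pose out of reach is approached as far as the arm can. A call with a gripper value outside its range is refused whole. OPENING is the finger opening in mm, from 0 to 91.2, set as the call begins (- or left out, the last holds). The fingers move at their own pace and stop on an object; FORCE is the grip in N (left out, the last holds). Time passes only in rows, so rows that do not move let the fingers close. It gives the time, the measured TCP pose, the force, the opening and the grip force at its end, in the units of the state.
- ctrl.read_state(): the state, without advancing time (a new reading comes with each control period).
- ctrl.snapshot(name): name is "scene" or "top" or "wrist"; returns the picture (400x640x3 uint8, red, green, blue); there is no depth.
- ctrl.camera_model(name): a dict with "vertical_fov" (degrees; the focal length in pixels is half the picture's height over the tangent of half this angle, whatever the lens; pixels are square), "cx", "cy" (the principal point, pixels), "k1" (the pictures are not rectified: a ray, as slopes to the right and down, at radius r is drawn at 1 + k1 r^2 times it, then the intrinsics apply), "pose" (4x4, takes a point from camera to world coordinates). Camera axes: x right, y up, looking along -z (the intrinsics and any distortion apply to the point x, -y, -z); pixel columns grow to the right and rows downward; lengths in m; the calibration is good to about 2 mm. A picture is of the moment at which its call begins: read the wrist's pose just before it. camera_model takes no time and is no camera call; for the wrist camera it gives the pose at the moment of the call.
- ctrl.hand_in(): hands the job in; it is judged then, once.
The state is a dict: "clock": time; "joint_pos": joint angles; "joint_vel": joint speeds; "tau": joint torques, N m; "ee_pos": TCP position; "eef_rot": TCP orientation; "wrist_force": force on the tool from outside, world axes, zero at the start; "torque": the same for the moment, N m; "finger_gap": opening from 0.0 (shut) to 1.0 (fully open); "finger_force": force on a finger pad.
Only numpy, scipy, OpenCV 4.12 (cv2) and the standard library are available. Lean on these libraries where they do the work, as an engineer would, in place of code of your own. Each camera call takes 0.05 s, during which the arm holds its last target. There are 200 camera calls.

## Working session

There is one attempt and no reset: what is moved stays moved. The work goes in short steps, Python scripts to look and compute and a shell command to move; the robot and the scene stay as the last step left them, time stands still between calls to the robot, and variables do not carry over. Pictures are saved under pics/ and viewed, at most 10 in all, crops included, and the job is handed in when it is done.

```bash
mkdir -p pics; ls
cat > h.py <<'E'
import numpy as np, cv2
from cell import ctrl
def snap(n,f):
    im=ctrl.snapshot(n); cv2.imwrite('pics/'+f,im[:,:,::-1]); return im
def ray(m,u,v,z):
    f=200/np.tan(np.radians(m['vertical_fov'])/2)
    K=np.array([[f,0,m['cx']],[0,f,m['cy']],[0,0,1.]])
    p=cv2.undistortPoints(np.array([[[u,v]]],float),K,np.array([m['k1'],0,0,0,0.]))[0,0]
    T=np.array(m['pose']); d=T[:3,:3]@[p[0],-p[1],-1]; o=T[:3,3]
    return o+d*(z-o[2])/d[2]
E
python3 - <<'E'
from h import *
a=snap('top','top1.png'); s=ctrl.read_state(); print(s)
print(ctrl.camera_model('top'))
E
```

```text
pics
{'clock': 0.05, 'joint_pos': array([-1.17832084e+00,  3.79411866e-01,  1.73473837e+00,  1.67406769e-06,
        1.02851167e+00, -3.32966576e-02]), 'joint_vel': array([-0.00051911, -0.0020763 ,  0.00027184,  0.00045744,  0.00086866,
       -0.000683  ]), 'tau': array([ 2.94376849e-03, -7.65724826e+01, -4.35751784e+01,  6.54560630e-02,
        3.98525095e-02,  1.36911272e-06]), 'ee_pos': array([ 0.28897054, -0.6371583 ,  0.21330695]), 'eef_rot': array([ 9.77425164e-01,  2.11281241e-01, -9.47931158e-05, -5.26157962e-04]), 'wrist_force': array([ 1.41211075, -0.03558582,  0.50507082]), 'torque': array([-2.27569412e-02,  4.17669092e-02,  1.93233570e-05]), 'finger_force': 0.0, 'finger_gap': 1.0016229119353317}
{'vertical_fov': 44.24519319971132, 'cx': 320.64397135800755, 'cy': 197.0026500951332, 'k1': -0.058847068847671116, 'pose': array([[-7.04181276e-03,  9.98272685e-01, -5.83271694e-02,
         4.85430927e-01],
       [-9.99974978e-01, -7.06919256e-03, -2.63089552e-04,
         7.01960879e-03],
       [-6.74961105e-04,  5.83238573e-02,  9.98297487e-01,
         9.00359091e-01],
       [ 0.00000000e+00,  0.00000000e+00,  0.00000000e+00,
         1.00000000e+00]])}
```

View pics/top1.png

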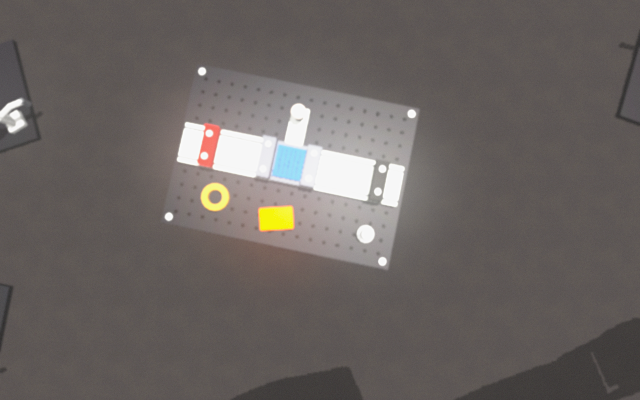

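The view shows the red stop at (208,146), the pad at (290,163), the black stop at (378,182), the ball at (298,111), and the ring, case and pin below the rail. Red is on the +y side.

```bash
cat > m.py <<'E'
from h import *
im=cv2.imread('pics/top1.png'); m=ctrl.camera_model('top')
h=cv2.cvtColor(im,cv2.COLOR_BGR2HSV)
def blob(lo,hi):
    k=cv2.inRange(h,lo,hi); n,l,st,c=cv2.connectedComponentsWithStats(k)
    i=1+st[1:,4].argmax(); pts=np.argwhere(l==i)[:,::-1].astype(np.float32)
    return cv2.minAreaRect(pts),c[i]
b,bc=blob((95,120,80),(115,255,255)); r,rc=blob((0,150,80),(8,255,255))
print(b,r,bc,rc)
P=ray(m,*b[0],.046); R=ray(m,*r[0],.058)
print('pad',P,'red',R,'dist',np.hypot(*(R-P)[:2]), 'rail ang',np.degrees(np.arctan2(*(R-P)[1::-1])))
K=ray(m,378,182,.058);print('black',K,'ang from blk',np.degrees(np.arctan2(*(R-K)[1::-1])))
c=cv2.boxPoints(b); w=[ray(m,*q,.046) for q in c]
for i in range(4): d=w[(i+1)%4]-w[i]; print(np.hypot(*d[:2]),np.degrees(np.arctan2(d[1],d[0])))
print('ball',ray(m,298,111,.075))
s=ctrl.read_state(); print(s['ee_pos'])
E
python3 m.py
```

```text
Traceback (most recent call last):
  File "m.py", line 8, in <module>
    b,bc=blob((95,120,80),(115,255,255)); r,rc=blob((0,150,80),(8,255,255))
         ~~~~^^^^^^^^^^^^^^^^^^^^^^^^^^^
  File "m.py", line 6, in blob
    i=1+st[1:,4].argmax(); pts=np.argwhere(l==i)[:,::-1].astype(np.float32)
        ~~~~~~~~~~~~~~~^^
ValueError: attempt to get argmax of an empty sequence
```

```bash
sed -i 's/^def blob/print(h[163,290],h[146,208],h.shape)\ndef blob/; s/k=cv2.inRange(h,lo,hi)/k=cv2.inRange(h,np.array(lo),np.array(hi))/' m.py; python3 m.py
```

```text
[ 98  94 247] [  2 141 247] (400, 640, 3)Traceback (most recent call last):
  File "m.py", line 9, in <module>
    b,bc=blob((95,120,80),(115,255,255)); r,rc=blob((0,150,80),(8,255,255))
         ~~~~^^^^^^^^^^^^^^^^^^^^^^^^^^^
  File "m.py", line 7, in blob
    i=1+st[1:,4].argmax(); pts=np.argwhere(l==i)[:,::-1].astype(np.float32)
        ~~~~~~~~~~~~~~~^^
ValueError: attempt to get argmax of an empty sequence
```

```bash
sed -i 's/(95,120,80),(115/(90,50,150),(115/; s/(0,150,80),(8/(0,70,120),(8/' m.py; python3 m.py
```

```text
[ 98  94 247] [  2 141 247] (400, 640, 3)
((288.622802734375, 162.459716796875), (29.07668685913086, 32.17938232421875), 12.804265975952148) ((208.49998474121094, 145.0), (17.02236557006836, 43.41897964477539), 10.713123321533203) [288.66450917 162.46601942] [209.08477509 144.79238754]
pad [0.59621704 0.06278126 0.046     ] red [0.62627099 0.20089507 0.058     ] dist 0.14134590945238631 rail ang 77.72365591745807
black [ 0.55978899 -0.0915609   0.058     ] ang from blk 77.19298823383464
0.056571364322883774 -12.793398140238304
0.0510271623382256 -103.34574669271858
0.056492847507132925 166.99218361306572
0.050815056640495994 76.74092776245935
ball [0.68047901 0.04472575 0.075     ]
[ 0.28897054 -0.6371583   0.21330695]
```

```bash
cat > d.py <<'E'
from h import *
from scipy.spatial.transform import Rotation as Ro
def delta(P=(0.5965,0.0629),ang=77.3):
    s=ctrl.read_state(); R=Ro.from_quat(s['eef_rot']).as_matrix()
    d=R.T@np.array([P[0]-s['ee_pos'][0],P[1]-s['ee_pos'][1],0.046-s['ee_pos'][2]])*1000
    y=np.degrees(np.arctan2(R[1,1],R[0,1]))
    print('t',s['clock'],'tool shift to pad',d.round(1),'roll needed',round((y-(ang-180)),2),'F',s['wrist_force'].round(1),'z',s['ee_pos'][2],'gap',s['finger_gap'])
if __name__=='__main__': delta()
E
python3 -m jog '[[[0,0,0],7.5],[[0,0,0],7.5],[[0,0,0],7.5],[[0,0,0],7.5],[[0,0,0],7]]' 0 20; python3 d.py
```

```text
clock: 0.55
ee_pos: [0.289, -0.6372, 0.2134]
eef_rot: [0.994, -0.112, -0.0, -0.0]
wrist_force: [-0.6, -0.8, -0.2]
finger_gap: 0.598
finger_force: 0.0
t 0.55 tool shift to pad [ 143.4 -751.   167.9] roll needed -0.21 F [-0.6 -0.8 -0.2] z 0.21341704174936488 gap 0.5980654572480415
```

```bash
python3 -m jog '[[[9,-40,0],0],[[9,-40,0],0],[[9,-40,0],0],[[9,-40,0],0],[[9,-40,0],0]]'; python3 -m jog '[[[9,-40,0],0],[[9,-40,0],0],[[9,-40,0],0],[[9,-40,0],0],[[9,-40,0],0]]';python3 -m jog '[[[9,-40,0],0],[[9,-40,0],0],[[9,-40,0],0],[[9,-40,0],0],[[0,-40,0],0]]'; python3 -m jog '[[[0,-40,0],0],[[0,-40,0],0],[[0,0,0],0],[[0,0,0],0]]'; python3 d.py
```

```text
clock: 1.05
ee_pos: [0.3769, -0.4504, 0.2136]
eef_rot: [0.994, -0.11, -0.0, -0.0]
wrist_force: [0.2, 0.1, -0.4]
finger_gap: 0.151
finger_force: 0.0
clock: 1.55
ee_pos: [0.4644, -0.2651, 0.2137]
eef_rot: [0.994, -0.11, -0.0, -0.0]
wrist_force: [0.5, -0.5, -0.1]
finger_gap: 0.003
finger_force: 0.0
clock: 2.05
ee_pos: [0.5438, -0.0779, 0.2138]
eef_rot: [0.994, -0.11, 0.0, 0.0]
wrist_force: [0.4, 0.1, -0.2]
finger_gap: 0.004
finger_force: 0.0
clock: 2.45
ee_pos: [0.5602, -0.0008, 0.2136]
eef_rot: [0.994, -0.109, -0.0, 0.0]
wrist_force: [0.9, -0.4, -0.6]
finger_gap: 0.008
finger_force: 0.0
t 2.45 tool shift to pad [ 21.7 -70.1 167.5] roll needed 0.2 F [ 0.9 -0.4 -0.6] z 0.2135752835555581 gap 0.007993875787054069
```

Now above the pad, lowering to about 40 mm over it, then a wrist look.

```bash
python3 -m jog '[[[6,-24,0],0],[[8,-24,0],0],[[7,-24,30],0],[[0,0,40],0],[[0,0,40],0]]'; python3 -m jog '[[[0,0,10],0],[[0,0,0],0]]'
python3 - <<'E'
from h import *
from d import delta
delta(); a=snap('scene','s1.png'); b=snap('wrist','w1.png')
cv2.imwrite('pics/c1.png',cv2.resize(np.vstack([a,b])[:,:,::-1],(480,600)))
E
```

```text
clock: 2.95
ee_pos: [0.597, 0.0635, 0.1029]
eef_rot: [0.994, -0.11, 0.0, -0.0]
wrist_force: [-0.1, -0.4, 0.1]
finger_gap: 0.004
finger_force: 0.0
clock: 3.15
ee_pos: [0.5958, 0.0633, 0.0929]
eef_rot: [0.994, -0.11, -0.001, 0.0]
wrist_force: [-0.1, -0.6, 0.6]
finger_gap: 0.005
finger_force: 0.0
t 3.15 tool shift to pad [ 0.9  0.2 46.9] roll needed 0.03 F [-0.1 -0.6  0.6] z 0.0929435091966768 gap 0.004779224783078294
```

View pics/c1.png

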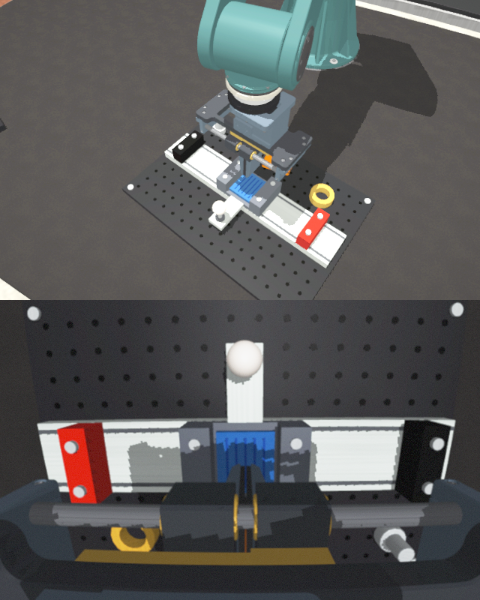

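The fingers are centred over the pad (wrist pad about (245,455) in the stacked crop). The red stop is to the left (tool −y), and the ball is clear on the far side. Descending into the well.

```bash
python3 -m jog '[[[0,-2,15],0],[[0,-1,15],0],[[0,0,10],0],[[0,0,2],0],[[0,0,0],0]]'; python3 -m jog '[[[0,0,2],0],[[0,0,2],0],[[0,0,2],0],[[0,0,2],0]]'; python3 d.py
```

```text
clock: 3.75
ee_pos: [0.597, 0.0673, 0.0514]
eef_rot: [0.994, -0.11, -0.001, 0.0]
wrist_force: [-0.1, -0.3, 0.0]
finger_gap: 0.008
finger_force: 0.0
clock: 4.15
ee_pos: [0.5976, 0.0672, 0.0444]
eef_rot: [0.994, -0.11, 0.0, -0.0]
wrist_force: [-4.6, -0.3, 10.3]
finger_gap: 0.002
finger_force: 5.2
t 4.15 tool shift to pad [-0.1  4.5 -1.6] roll needed 0.1 F [-4.6 -0.3 10.3] z 0.04437912804590968 gap 0.0017561547686138718
```

```bash
python3 -m jog '[[[0,0,1.5],0],[[0,0,1.5],0],[[0,0,1.5],0],[[0,0,0],0],[[0,0,0],0]]'; python3 d.py
```

```text
clock: 4.65
ee_pos: [0.5977, 0.0674, 0.0411]
eef_rot: [0.994, -0.11, 0.0, -0.0]
wrist_force: [-10.0, 0.9, 28.2]
finger_gap: 0.003
finger_force: 14.3
t 4.65 tool shift to pad [-0.2  4.7 -4.9] roll needed 0.09 F [-10.    0.9  28.2] z 0.04109665512295731 gap 0.003063387897564725
```

Pad is fully down. Pushing toward the red stop.

```bash
python3 -m jog '[[[0,-3,0],0],[[0,-5,0],0],[[0,-6,0],0],[[0,-6,0],0],[[0,-6,0],0]]'; python3 -m jog '[[[0,-5,0],0],[[0,-5,0],0],[[0,-4,0],0],[[0,0,0],0]]'
python3 - <<'E'
from h import *
from d import delta
delta(); a=snap('wrist','w2.png')
E
```

```text
clock: 5.15
ee_pos: [0.6033, 0.093, 0.0411]
eef_rot: [0.994, -0.11, -0.0, -0.0]
wrist_force: [-11.7, -0.0, 29.6]
finger_gap: 0.003
finger_force: 14.6
clock: 5.55
ee_pos: [0.6063, 0.1071, 0.0411]
eef_rot: [0.994, -0.11, -0.0, -0.0]
wrist_force: [-11.3, 3.3, 28.9]
finger_gap: 0.003
finger_force: 14.4
t 5.55 tool shift to pad [ 0.1 45.3 -4.9] roll needed 0.1 F [-11.3   3.3  28.9] z 0.041113749108535644 gap 0.0029327537920051613
```

View pics/w2.png

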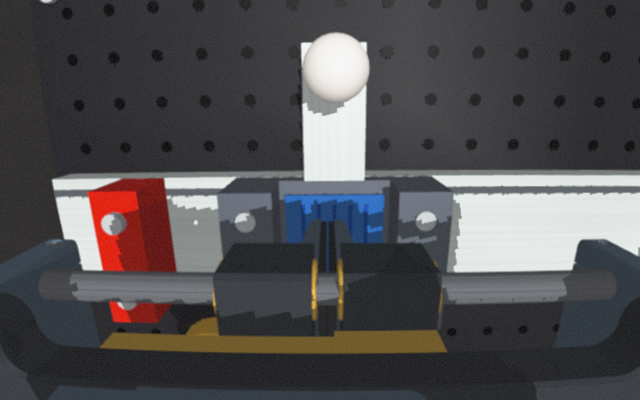

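The carriage follows by friction, with the pad at about (334,215), the fingers on it and the gap to the red stop still open. About 36 mm remains.

```bash
python3 -m jog '[[[0,-5,0],0],[[0,-6,0],0],[[0,-6,0],0],[[0,-6,0],0],[[0,-5,0],0]]'; python3 -m jog '[[[0,-3,0],0],[[0,-2,0],0],[[0,-2,0],0],[[0,-1,0],0],[[0,0,0],0]]'; python3 d.py
```

```text
clock: 6.1
ee_pos: [0.6121, 0.1342, 0.0411]
eef_rot: [0.994, -0.11, -0.0, -0.0]
wrist_force: [-12.8, 0.8, 30.2]
finger_gap: 0.005
finger_force: 14.9
clock: 6.6
ee_pos: [0.6139, 0.142, 0.0411]
eef_rot: [0.994, -0.11, -0.0, -0.0]
wrist_force: [-14.0, 3.1, 28.5]
finger_gap: 0.003
finger_force: 14.5
t 6.6 tool shift to pad [ 0.3 81.  -4.9] roll needed 0.09 F [-14.    3.1  28.5] z 0.041108282421707595 gap 0.0029599076408737103
```

```bash
python3 -m jog '[[[0,-1,0],0],[[0,-1,0],0],[[0,-1,0],0],[[0,-1,0],0],[[0,0,0],0]]'
python3 - <<'E'
from h import *
from d import delta
delta(); a=snap('wrist','w3.png')
E
```

```text
clock: 7.1
ee_pos: [0.6147, 0.1458, 0.0411]
eef_rot: [0.994, -0.11, -0.0, -0.0]
wrist_force: [-14.2, 2.4, 29.7]
finger_gap: 0.003
finger_force: 14.7
t 7.1 tool shift to pad [ 0.4 84.9 -4.9] roll needed 0.09 F [-14.2   2.4  29.7] z 0.04110612015411882 gap 0.002507794398663259
```

View pics/w3.png

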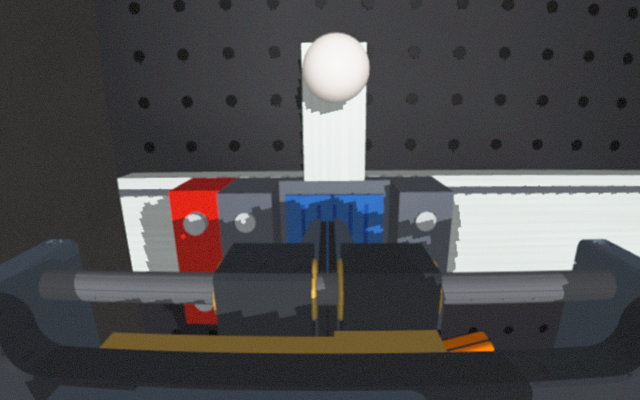

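The carriage's left cheek (edge at about x=220–235) looks just about at the red stop, but there is no contact force yet. Continuing.

```bash
python3 -m jog '[[[0,-1,0],0],[[0,-1,0],0],[[0,-1,0],0],[[0,0,0],0]]'; python3 d.py
```

```text
clock: 7.55
ee_pos: [0.6148, 0.1466, 0.041]
eef_rot: [0.994, -0.109, -0.001, 0.001]
wrist_force: [-15.6, -18.6, 35.2]
finger_gap: 0.003
finger_force: 17.6
t 7.55 tool shift to pad [ 0.3 85.7 -4.7] roll needed 0.14 F [-15.6 -18.6  35.2] z 0.0410276110678556 gap 0.0025906278078901253
```

Contact with the stop (Fy −18.6 N). Lifting straight off, preload toward the stop.

```bash
python3 -m jog '[[[0,0,0],0],[[0,0,-2],0],[[0,0,-2],0],[[0,0,-3],0],[[0,0,-6],0]]'; python3 -m jog '[[[0,0,-15],0],[[0,0,-30],0],[[0,0,-40],0],[[0,0,-40],0],[[0,0,0],0]]'; python3 -m jog '[[[0,30,0],0],[[0,40,0],0],[[0,40,0],0],[[0,40,0],0],[[0,0,0],0]]'; python3 -m jog '[[[0,40,0],0],[[0,40,0],0],[[0,40,0],0],[[0,0,0],0],[[0,0,0],0]]'
python3 - <<'E'
from h import *
from d import delta
delta(); snap('top','top2.png')
E
sed 's/top1/top2/' m.py | python3 - | head -3
```

```text
clock: 8.05
ee_pos: [0.6153, 0.1481, 0.0525]
eef_rot: [0.994, -0.11, -0.0, 0.0]
wrist_force: [-0.6, -0.3, -0.5]
finger_gap: 0.003
finger_force: 0.0
clock: 8.55
ee_pos: [0.6184, 0.149, 0.184]
eef_rot: [0.994, -0.11, 0.004, -0.001]
wrist_force: [0.6, 0.3, 0.3]
finger_gap: 0.003
finger_force: 0.0
clock: 9.05
ee_pos: [0.5817, -0.0013, 0.1777]
eef_rot: [0.994, -0.111, -0.0, 0.0]
wrist_force: [0.5, 0.5, -0.1]
finger_gap: 0.003
finger_force: 0.0
clock: 9.55
ee_pos: [0.5566, -0.1153, 0.1777]
eef_rot: [0.994, -0.11, 0.0, -0.0]
wrist_force: [0.3, -0.2, -0.3]
finger_gap: 0.006
finger_force: 0.0
t 9.55 tool shift to pad [  -0.2 -182.6  131.7] roll needed 0.02 F [ 0.3 -0.2 -0.3] z 0.1776698797478106 gap 0.0064160501401707305
[  0   0 247] [  1 166 247] (400, 640, 3)
((243.39755249023438, 152.97802734375), (29.82297706604004, 33.0357551574707), 12.094757080078125) ((206.28594970703125, 144.6923370361328), (13.224568367004395, 43.30793762207031), 10.17551040649414) [243.39344262 152.92213115] [206.5521327 144.6563981]
pad [0.61357843 0.14205214 0.046     ] red [0.62684804 0.2047613  0.058     ] dist 0.06409774694622294 rail ang 78.0521324989668
```

View pics/top2.png

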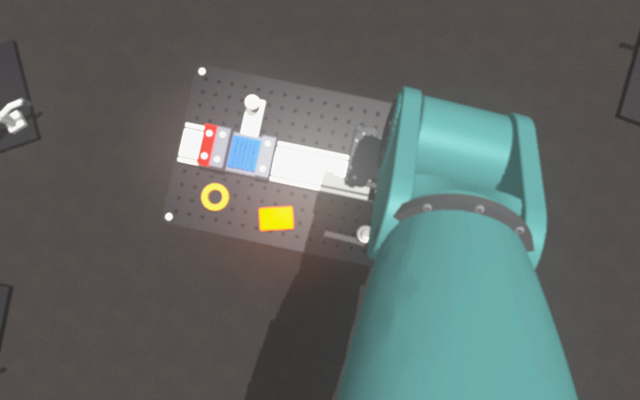

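The carriage sits against the red stop: pad at (243,153), red stop at (206,145), measured distance 64.1 mm. The ring (215,197), case (276,218) and pin (365,234) are where they were, and the robot is clear. Handing in.

```bash
python3 -c "
from cell import ctrl
print(ctrl.hand_in())"
```

```text
the job is handed in; nothing more can be done
None
```

The job is handed in, with no verdict returned: the carriage was pushed with the pad held down until it touched the red stop (64.1 mm measured from pad to stop after lift-off), the fingers were lifted clear, and the ring, pin and case stayed put; the pad springing back up was not measured.

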